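# Close and lock an eccentric-cam fixture

### The job

Close the sliding clamp fixture on the bench round the piston that stands in it: push the cam lever round to the far end of its swing so that the cam's low point faces the slide, then push the slide by its upright push plate forward until it is fully home, and push the lever all the way back to where it stops so that the cam locks the slide in. Only push with the fingertips or the outside of the fingers: pinch and lift nothing, and leave the piston and the other loose things on and round the fixture where they are.

Things in the scene. Friction and masses are not known exactly. Their poses are not given: they have to be found in the camera images.
- fixture: fixed grey base plate 335 x 175 mm, top at z 0.012. x axis: the way the slide goes forward (away from the robot, within 0.3 rad), y left. Origin on the bench under the slide's middle line, level with the cam axis. In its frame the plate covers x -0.151 to 0.184, y -0.095 to 0.080; the bar of the slide and its rails stay below z 0.036; the back jaw is at x 0.16 to 0.18, top z 0.062
- cam (a joint): cam angle, rad, counter-clockwise from above: 0 (stop) = high point to the slide, blocks it; pi (stop) = low point to the slide, frees it. At 0 the lever points at 190 deg from the fixture's x axis (to the robot), swings by the right (-y) side, at pi it points at 10 deg (forward). Stays where left; takes 4 N at the handle
- cam_axis (a point): point on the cam's vertical turning axis, 50 mm above the bench, 52 mm right of the slide's middle line. The cam is a round steel disc 48 mm across, set 10 mm off this axis; unless its angle is within about 0.8 rad of pi it blocks a lug on the slide's right side, and pushing the slide then only jams it
- cam_handle (a point): middle of the upright black round handle at the lever's end, 70 mm from the cam axis: a sleeve that spins freely on its pin, 15 mm in diameter, from z 0.040 to 0.090, this point at z 0.065. The flat lever arm lies at z 0.031 to 0.038. Push it sideways from either side
- slide (a joint): travel of the follower slide along the fixture's x axis, m: near 0 = back, 0.075 = fully home at a hard stop, its nose (top z 0.051) just short of the piston. Takes about 3 N; stays where it is left
- slide_push (a point): middle of the push face (a rubber pad 36 x 36 mm, facing -x of the fixture, towards the robot) of the slide's upright push plate, at z = 0.070. The plate is 44 mm wide and 12 mm thick and stands to z = 0.091; it moves with the slide.
- piston: loose light-metal piston standing crown up on the base plate in front of the back jaw, 55 mm in diameter, 54 mm tall; origin at the centre of its underside. Not to be moved.
- gudgeon_pin: loose short steel tube, 46 mm long, 15 mm in diameter, lying on the left part of the base plate; origin at its underside. Not to be moved.
- spark_plug_1: loose spark plug, 77 mm long, 23 mm thick, lying on the left part of the base plate; origin at its underside. Not to be moved.
- spanner_10: loose small spanner, 150 mm long, 5 mm thick, lying on the bench left of the fixture; origin at its underside. Not to be moved.
- driver_bench: loose screwdriver with orange handle, 206 mm long, 31 mm thick, lying on the bench to the right; origin at its underside. Not to be moved.
- spray_lube: loose spray can, 54 mm in diameter, 176 mm tall, standing on the bench to the left; origin at the centre of its underside. Not to be moved.

How it is judged:
By the outcome, as a careful person would: the job done as asked, in the order asked, and still so for the second after the job is handed in, with the robot touching nothing.
It also fails if it takes over 72 s, if anything falls off the work surface, if the arm or the gripper's body presses on something with over 40 N, if the wrist force passes 120 N, or if a joint passes its speed limit or range.

### The arm

A 6-joint arm with a two-finger parallel gripper is mounted at the origin on a cart in front of the work surface, level with it; the furniture and walls round the work are solid. World frame = base frame: x ahead of the robot, y to its left, z up, the work surface at z = 0. Lengths are in m, angles in rad, forces in N, time in s.
With the tool pointing down it reaches from about 0.225 to 0.875 m from the base axis. Payload 3.4 kg.
Tool frame: the origin (TCP) lies on the centre line of the jaws, within the pads' length; the fingertips stand 11 mm ahead of it and the grasp point (between the pads) lies 8 mm behind it; z points along the fingers, y is the line along which they close (so a half turn about z gives the same grasp; the last joint's range is limited). The gripper opens to 85 mm and grips with 20 to 120 N. Pads are 22 mm wide; open, the fingers measure 114 mm over their backs; the gripper's body (76 mm by 85 mm) begins 54 mm behind the grasp point. The pads swing forward as they close: fully open they stand 13 mm farther back than shut.
Start: joints at [-1.424, 0.276, 1.505, -0, 1.361, -0.121], TCP at [0.152, -0.555, 0.242] pointing down, gripper open.
Joint ranges: [-2.89, 2.89], [-0.75, 2.08], [0.22, 2.7], [-1.18, 4.32], [0.11, 2.71], [-2.7, 2.7]. Speed limits (rad/s): [2.57, 2.57, 3.14, 3.14, 3.14, 3.14].

### API

Orientations are given as a unit quaternion [w, x, y, z].
In Python, from rig import manip, eyes, job gives the robot as it stands.
- The arm moves only by the tool drive_tool, never from a script. Its argument "rows" is a list of rows, each a list of 3 entries, a list of its own where there are three numbers: the turn, a rotation vector about the world's x, y, z in rad, then the shift along the world's x, y, z in cm, then the finger opening in cm, from 0 to 8.54. A call has 1 to 8 rows; each row shifts and turns the commanded pose from where the row before left it; what a row does not reach is not made up. A row lasts 1/8 s, in which the tool goes at most 62.5 mm and 10.7 degrees, less where a joint would pass 70% of its speed; a pose out of reach is approached as far as the arm can. A call is refused whole if a number of a shift passes 6.25 or a number of a turn 0.188, either way. A call with a gripper value outside its range is refused whole. The fingers move at their own pace and stop on an object; "force" is the grip in N (left out, the last holds). Time passes only in rows, so rows that do not move let the fingers close. It gives the time, the measured TCP pose, the force, the opening and the grip force at its end, in the units of the state.
- manip.get_state(): the state, without advancing time (a new reading comes with each control period).
- eyes.get_image(name): name is "scene" or "top"; returns the picture (384x512x3 uint8, red, green, blue); there is no depth.
- eyes.get_calibration(name): a dict with "camera_matrix" (3x3 intrinsics, pixels), "view" (4x4, takes a point from world to camera coordinates). Camera axes: x right, y up, looking along -z (the intrinsics and any distortion apply to the point x, -y, -z); pixel columns grow to the right and rows downward; lengths in m; the calibration is good to about 2 mm. A picture is of the moment at which its call begins. get_calibration takes no time and is no camera call.
- job.sign_off(): hands the job in; it is judged then, once.
The state is a dict: "clock": time; "qpos": joint angles; "qd": joint speeds; "effort": joint torques, N m; "position": TCP position; "ee_rot": TCP orientation; "contact_force": force on the tool from outside, world axes, zero at the start; "moment": the same for the moment, N m; "width": finger opening in m; "gripper_force": force on a finger pad.
Only numpy, scipy, OpenCV 4.12 (cv2) and the standard library are available. Lean on these libraries where they do the work, as an engineer would, in place of code of your own. Each camera call takes 0.05 s, during which the arm holds its last target. There are 200 camera calls.

## Working session

There is one attempt and no reset: what is moved stays moved. The work goes in short steps, Python scripts to look and compute and a tool call to move; the robot and the scene stay as the last step left them, time stands still between calls to the robot, and variables do not carry over. Pictures are saved under pics/ and viewed, at most 10 in all, crops included, and the job is handed in when it is done.

Besides the shell and the picture viewer there is one more tool, called as name(argument=value, ...) on one line, values as JSON. drive_tool: Moves the arm, as the interface text tells. Its arguments: {"type":"object","properties":{"rows":{"type":"array"},"force":{"type":"number"}},"required":["rows"]}

```bash
mkdir -p pics; ls; python3 - <<'E'
from rig import manip, eyes
import cv2, numpy as np
for n in ("top","scene"):
    im=eyes.get_image(n); cv2.imwrite(f"pics/{n}0.png",im[:,:,::-1]); c=eyes.get_calibration(n); print(n,{k:np.round(v,4).tolist() if not isinstance(v,str) else v for k,v in c.items()})
print(manip.get_state())
E
```

```text
pics
top {'camera_matrix': [[496.951, 0.0, 255.2243], [0.0, 496.951, 183.9195], [0.0, 0.0, 1.0]], 'view': [[-0.0098, -0.9999, 0.0019, 0.0191], [0.9921, -0.0095, 0.1251, -0.6284], [-0.1251, 0.0031, 0.9921, -1.485], [0.0, 0.0, 0.0, 1.0]]}
scene {'camera_matrix': [[463.1606, 0.0, 256.5707], [0.0, 463.1606, 195.9698], [0.0, 0.0, 1.0]], 'view': [[-0.4965, -0.8679, 0.0121, 0.3193], [0.5153, -0.2835, 0.8088, -0.3723], [-0.6985, 0.4078, 0.588, -0.938], [0.0, 0.0, 0.0, 1.0]]}
{'clock': 0.1, 'qpos': array([-1.42401800e+00,  2.76552975e-01,  1.50602068e+00, -6.47266238e-06,
        1.36069158e+00, -1.21004148e-01]), 'qd': array([ 0.00131828, -0.00398967, -0.00316798,  0.00105205,  0.00201388,
        0.00165184]), 'effort': array([ 1.25068527e-03, -4.17701161e+01, -2.46405262e+01, -1.60723522e-05,
        5.86381575e-03,  8.52701163e-06]), 'position': array([ 0.1520647 , -0.55405682,  0.24150845]), 'ee_rot': array([-8.36179066e-04,  9.91049514e-01,  1.33492178e-01, -1.39413685e-05]), 'contact_force': array([-0.46501077, -0.03603226, -1.10106254]), 'moment': array([-0.06583043, -0.01567292, -0.02371261]), 'gripper_force': 0.0, 'width': 0.08544217200852953}
```

View pics/top0.png

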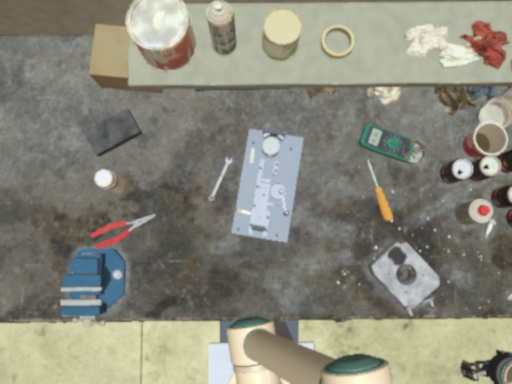

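View pics/scene0.png

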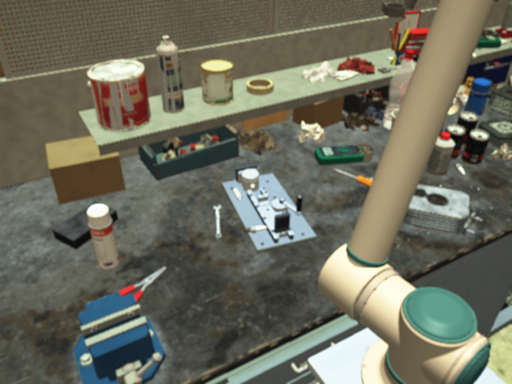

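The top view shows the plate with corners near (249,129), (302,136), (287,241) and (233,235), the piston at (271,146) and the handle around (285,210). The scene view shows the handle at (299,203) and the push plate at (282,222). Next I'll fit the plate and zoom in.

```bash
cat > h.py <<'E'
import numpy as np, cv2
from rig import manip, eyes
def cam(n):
    c=eyes.get_calibration(n); return np.array(c["camera_matrix"]),np.array(c["view"])
def ray(n,uv,z):
    K,V=cam(n); R,t=V[:3,:3],V[:3,3]
    d=np.linalg.solve(K,[uv[0],uv[1],1.])*[1,-1,-1]
    o=-R.T@t; d=R.T@d
    return o+d*(z-o[2])/d[2]
def proj(n,p):
    K,V=cam(n); q=V[:3,:3]@p+V[:3,3]; q=K@(q*[1,-1,-1]); return q[:2]/q[2]
def shot(n,name):
    im=eyes.get_image(n)[:,:,::-1].copy(); cv2.imwrite(f"pics/{name}.png",im); return im
E
python3 - <<'E'
from h import *
im=cv2.imread("pics/top0.png"); 
print(im[150,290],im[225,250],im[200,225],im[185,262])
b,g,r=[im[:,:,i].astype(int) for i in range(3)]
m=((b-r>12)&(b>120)).astype(np.uint8)
m[:110]=0;m[260:]=0;m[:,:220]=0;m[:,320:]=0
m=cv2.morphologyEx(m,cv2.MORPH_CLOSE,np.ones((9,9)))
cs,_=cv2.findContours(m,0,2); c=max(cs,key=cv2.contourArea)
pts=np.array([ray("top",p[0],0.012)[:2] for p in c],np.float32)
rc=cv2.minAreaRect(pts*1000); print(rc); print(cv2.boxPoints(rc)/1000)
print(np.array([proj("top",np.r_[p/1000,0.012]) for p in cv2.boxPoints(rc)]))
a=cv2.resize(im[118:250,220:315],None,fx=4,fy=4,interpolation=2)
s=cv2.imread("pics/scene0.png"); s=cv2.resize(s[155:255,210:320],None,fx=4,fy=4,interpolation=2)
o=np.zeros((528,830,3),np.uint8); o[:a.shape[0],:380]=a; o[:400,385:825]=s; cv2.imwrite("pics/z.png",o[:,:800])
E
```

```text
[184 169 157] [173 161 151] [78 80 80] [230 214 205]
((633.6478271484375, -25.43077850341797), (174.04307556152344, 340.40753173828125), 79.87384033203125)
[[ 0.45079553 -0.0811722 ]
 [ 0.78590053 -0.14102136]
 [ 0.8165001   0.03031064]
 [ 0.48139516  0.0901598 ]]
[[286.38043297 242.02798729]
 [303.4263003  135.18336367]
 [249.17898139 126.22091347]
 [230.67995034 232.59022941]]
```

View pics/z.png

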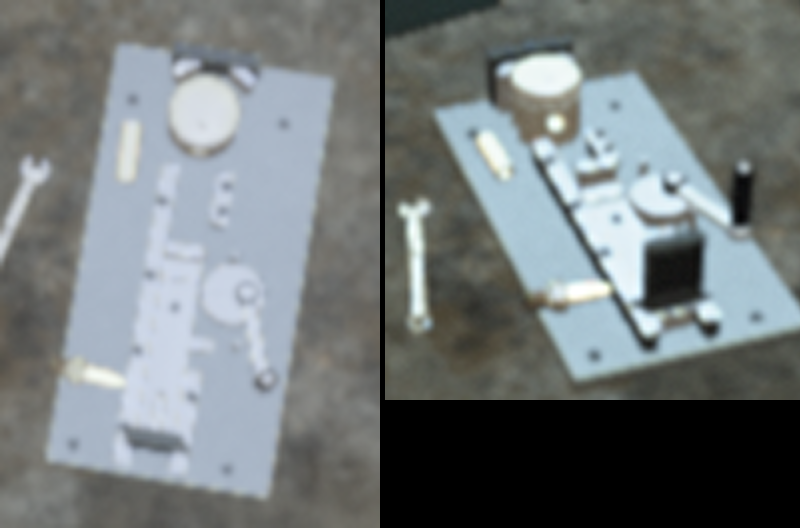

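The zoom shows plate corners at (117,43), (333,75), (268,497) and (47,460). The handle top is at (264,378), the cam pivot at (247,293) and the push plate's dark face at (155,437).

```bash
python3 - <<'E'
from h import *
T=lambda x,y:((x+.5)/4-.5+220,(y+.5)/4-.5+118)
S=lambda x,y:((x-385+.5)/4-.5+210,(y+.5)/4-.5+155)
C=np.array([ray("top",T(*p),.012)[:2] for p in [(117,43),(333,75),(268,497),(47,460)]])
C2=np.array([ray("scene",S(*p),.012)[:2] for p in [(434,107),(637,71),(815,322),(576,381)]])
loc=np.array([(.184,.080),(.184,-.095),(-.151,-.095),(-.151,.080)])
for D in (C,C2):
    print(D.round(4).tolist(),np.linalg.norm(D-np.roll(D,1,0),axis=1))
    a=loc-loc.mean(0); b=D-D.mean(0)
    th=np.arctan2((a[:,0]*b[:,1]-a[:,1]*b[:,0]).sum(),(a*b).sum())
    R=np.array([[np.cos(th),-np.sin(th)],[np.sin(th),np.cos(th)]]); o=D.mean(0)-R@loc.mean(0)
    print("th",th,"o",o, "cam",o+R@[0,-.052])
    for n,p,z in [("handle top",ray("top",T(264,378),.09),.09),("handle scene",ray("scene",S(743,166),.09),.09),("pivot",ray("top",T(247,293),.05),.05),("push top edge t",ray("top",T(155,429),.091),.091),("push mid scene top edge",ray("scene",S(673,239),.091),.091),("piston",ray("top",T(205,112),.066),0)]:
        q=R.T@(p[:2]-o); print(n,p[:2].round(4),"loc",q.round(4))
        if 'handle' in n: 
            v=q-[0,-.052]; print("  r",np.hypot(*v),"ang",np.degrees(np.arctan2(v[1],v[0]))%360)
E
```

```text
[[0.8095, 0.0313], [0.7821, -0.1392], [0.4513, -0.0819], [0.4813, 0.088]] [0.33312019 0.17272129 0.3357352  0.17257928]
th -0.1703479184684442 o [ 0.61604146 -0.01525614] cam [ 0.60722615 -0.06650349]
handle top [ 0.5376 -0.0755] loc [-0.0671 -0.0726]
  r 0.0701972715620392 ang 197.10480262869135
handle scene [ 0.5387 -0.0759] loc [-0.0659 -0.0728]
  r 0.06913776758253402 ang 197.54994152659643
pivot [ 0.6051 -0.0662] loc [-0.0021 -0.0521]
push top edge t [0.5009 0.0052] loc [-0.1169  0.0006]
push mid scene top edge [0.4918 0.0116] loc [-0.127   0.0054]
piston [ 0.7422 -0.0357] loc [0.1278 0.0013]
[[0.812, 0.0317], [0.7789, -0.1387], [0.4492, -0.0815], [0.4775, 0.0924]] [0.33998773 0.17358657 0.33454669 0.1761758 ]
th -0.1759197079605062 o [ 0.61446496 -0.01374258] cam [ 0.60536425 -0.06494001]
handle top [ 0.5376 -0.0755] loc [-0.0649 -0.0742]
  r 0.06857384833348122 ang 198.9187081136721
handle scene [ 0.5387 -0.0759] loc [-0.0637 -0.0744]
  r 0.06752899024865434 ang 199.39779196367226
pivot [ 0.6051 -0.0662] loc [-0.     -0.0533]
push top edge t [0.5009 0.0052] loc [-0.1151 -0.0013]
push mid scene top edge [0.4918 0.0116] loc [-0.1252  0.0034]
piston [ 0.7422 -0.0357] loc [0.1296 0.0008]
```

drive_tool(rows=[[[0, 0, -0.0275], [2.4, 3.18, 0], 0], [[0, 0, -0.0275], [2.4, 3.18, 0], 0], [[0, 0, -0.0275], [2.4, 3.18, 0], 0], [[0, 0, -0.0275], [2.4, 3.18, 0], 0], [[0, 0, -0.0275], [2.4, 3.18, 0], 0], [[0, 0, -0.0275], [2.4, 3.18, 0], 0], [[0, 0, -0.0275], [2.4, 3.18, 0], 0], [[0, 0, -0.0275], [2.4, 3.18, 0], 0]])

```text
clock: 1.1
position: [0.3446, -0.2988, 0.242]
ee_rot: [-0.0, 1.0, 0.023, -0.0]
contact_force: [0.6, -0.0, 0.6]
width: 0.0001
gripper_force: 0.0
```

drive_tool(rows=[[[0, 0, -0.0275], [2.4, 3.18, 0], 0], [[0, 0, -0.0275], [2.4, 3.18, 0], 0], [[0, 0, -0.0275], [2.4, 3.18, 0], 0], [[0, 0, -0.0275], [2.4, 3.18, 0], 0], [[0, 0, -0.0275], [2.4, 3.18, 0], 0], [[0, 0, -0.0275], [2.4, 3.18, 0], 0], [[0, 0, -0.0275], [2.4, 3.18, 0], 0], [[0, 0, -0.0275], [2.4, 3.18, 0], 0]])

```text
clock: 2.1
position: [0.5366, -0.0445, 0.2419]
ee_rot: [0.0, 0.996, -0.086, -0.0]
contact_force: [0.7, -0.1, 0.1]
width: 0.0005
gripper_force: 0.0
```

```bash
python3 - <<'E'
from h import *
from scipy.spatial.transform import Rotation as Ro
s=manip.get_state(); print(s["clock"],s["position"],s["ee_rot"],s["qpos"].round(2),s["contact_force"].round(1))
w,x,y,z=s["ee_rot"]; print(Ro.from_quat([x,y,z,w]).as_matrix().round(3))
c,sn=np.cos(.172),-np.sin(.172); R=np.array([[c,-sn],[sn,c]]); o=np.array([.6155,-.015])
A=np.array([0,-.052])
print("entry",o+R@[-.075,-.044])
h0=np.radians(197.5)
prev=None
for a in np.linspace(h0-.37,np.radians(370)-.30,17):
    l=A+.070*np.array([np.cos(a),np.sin(a)]); p=o+R@l
    print(round(np.degrees(a)),l.round(3),p.round(4), None if prev is None else ((p-prev)*100).round(2)); prev=p
im=shot("scene","s1")
E
```

```text
2.1 [ 0.53655012 -0.04452614  0.24190639] [ 7.37366560e-05  9.96263953e-01 -8.63594757e-02 -4.15056245e-04] [-0.21  0.22  1.58 -0.    1.34  1.53] [ 0.7 -0.1  0.1]
[[ 0.985 -0.172 -0.001]
 [-0.172 -0.985 -0.   ]
 [-0.001  0.    -1.   ]]
entry [ 0.53407593 -0.04551427]
176 [-0.07  -0.047] [ 0.5385 -0.0498] None
187 [-0.069 -0.061] [ 0.5367 -0.0632] [-0.19 -1.33]
198 [-0.066 -0.074] [ 0.5374 -0.0766] [ 0.07 -1.34]
209 [-0.061 -0.086] [ 0.5406 -0.0896] [ 0.33 -1.31]
220 [-0.053 -0.097] [ 0.5463 -0.1018] [ 0.57 -1.22]
231 [-0.044 -0.107] [ 0.5543 -0.1127] [ 0.79 -1.09]
242 [-0.032 -0.114] [ 0.5641 -0.1219] [ 0.99 -0.92]
254 [-0.02  -0.119] [ 0.5756 -0.129 ] [ 1.14 -0.71]
265 [-0.007 -0.122] [ 0.5881 -0.1338] [ 1.26 -0.48]
276 [ 0.007 -0.122] [ 0.6014 -0.136 ] [ 1.33 -0.23]
287 [ 0.02  -0.119] [ 0.6148 -0.1357] [1.35 0.03]
298 [ 0.032 -0.114] [ 0.628  -0.1329] [1.31 0.29]
309 [ 0.044 -0.107] [ 0.6404 -0.1276] [1.24 0.53]
320 [ 0.053 -0.097] [ 0.6515 -0.12  ] [1.11 0.76]
331 [ 0.061 -0.086] [ 0.6609 -0.1104] [0.95 0.96]
342 [ 0.066 -0.074] [ 0.6684 -0.0992] [0.74 1.12]
353 [ 0.069 -0.061] [ 0.6735 -0.0867] [0.52 1.24]
```

drive_tool(rows=[[[0, 0, 0], [0, 0, -4], 0], [[0, 0, 0], [0, 0, -4], 0], [[0, 0, 0], [0, 0, -4], 0], [[0, 0, 0], [0, 0, -2.5], 0], [[0, 0, 0], [0, 0, -1.5], 0], [[0, 0, 0], [0, 0, -1.2], 0], [[0, 0, 0], [0, 0, 0], 0]])

```text
clock: 3.02
position: [0.5359, -0.0458, 0.0699]
ee_rot: [-0.0, 0.996, -0.086, -0.0]
contact_force: [-0.7, 0.4, 0.5]
width: 0.0005
gripper_force: 0.0
```

```bash
python3 - <<'E'
from h import *
s=manip.get_state(); print(s["position"],s["contact_force"].round(1))
im=shot("scene","s2"); t=shot("top","t2")
a=cv2.resize(im[130:260,200:340],None,fx=4,fy=4,interpolation=2); cv2.imwrite("pics/s2z.png",a)
E
```

```text
[ 0.53593455 -0.04577159  0.06994267] [-0.7  0.4  0.5]
```

View pics/s2z.png

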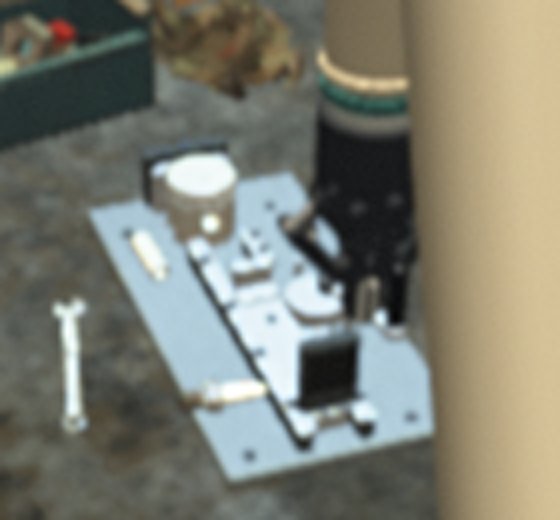

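drive_tool(rows=[[[0, 0, 0], [0, -1.3, 0], 0], [[0, 0, 0], [0, -1.3, 0], 0], [[0, 0, 0], [0.15, -1.3, 0], 0], [[0, 0, 0], [0.4, -1.3, 0], 0], [[0, 0, 0], [0.65, -0.95, 0], 0], [[0, 0, 0], [0.9, -0.9, 0], 0], [[0, 0, 0], [1.0, -0.8, 0], 0], [[0, 0, 0], [0, 0, 0], 0]])

```text
clock: 4.12
position: [0.5693, -0.1257, 0.0702]
ee_rot: [0.001, 0.996, -0.086, 0.002]
contact_force: [1.2, -0.6, -0.3]
width: 0.0002
gripper_force: 0.0
```

```bash
python3 - <<'E'
from h import *
s=manip.get_state(); print(s["position"],s["contact_force"].round(1))
im=shot("scene","s3"); t=shot("top","t3")
o=np.hstack([cv2.resize(im[150:250,210:340],None,fx=3,fy=3),cv2.resize(t[130:230,230:330],None,fx=3,fy=3)]); cv2.imwrite("pics/z3.png",o)
E
```

```text
[ 0.56930206 -0.1257216   0.07021283] [ 1.2 -0.6 -0.3]
```

View pics/z3.png

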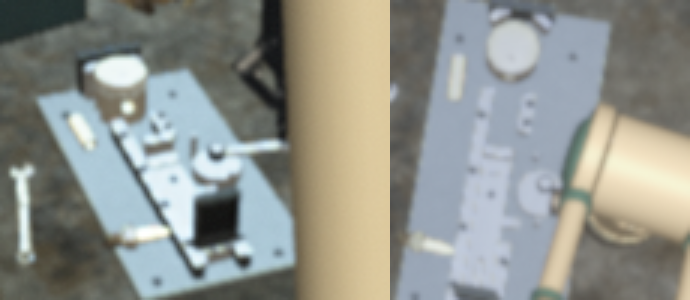

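drive_tool(rows=[[[0, 0, 0], [1.3, -0.6, 0], 0], [[0, 0, 0], [1.3, -0.35, 0], 0], [[0, 0, 0], [1.35, -0.1, 0], 0], [[0, 0, 0], [1.35, 0.15, 0], 0], [[0, 0, 0], [1.3, 0.45, 0], 0], [[0, 0, 0], [1.1, 0.6, 0], 0], [[0, 0, 0], [1.0, 0.9, 0], 0], [[0, 0, 0], [0, 0, 0], 0]])

```text
clock: 5.22
position: [0.6533, -0.1124, 0.0699]
ee_rot: [-0.0, 0.996, -0.085, -0.002]
contact_force: [-6.7, -0.7, 2.7]
width: 0.0002
gripper_force: 3.4
```

```bash
python3 - <<'E'
from h import *
s=manip.get_state(); print(s["position"],s["contact_force"].round(1))
im=shot("scene","s4"); t=shot("top","t4")
o=np.hstack([cv2.resize(im[150:250,210:340],None,fx=3,fy=3),cv2.resize(t[130:230,230:330],None,fx=3,fy=3)]); cv2.imwrite("pics/z4.png",o)
E
```

```text
[ 0.65326458 -0.11235144  0.06993536] [-6.7 -0.7  2.7]
```

View pics/z4.png

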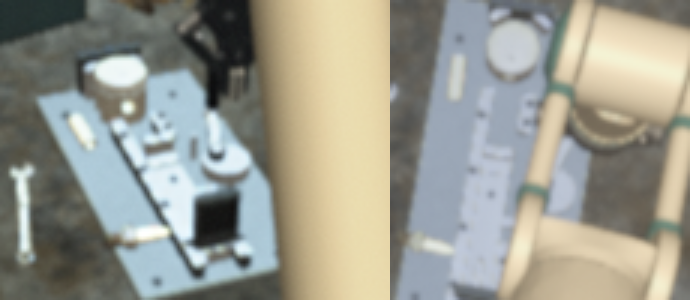

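drive_tool(rows=[[[0, 0, 0], [0.7, 1.0, 0], 0], [[0, 0, 0], [0.5, 0.9, 0], 0], [[0, 0, 0], [0.2, 0.6, 0], 0], [[0, 0, 0], [0.05, 0.3, 0], 0], [[0, 0, 0], [0, 0, 0], 0]])

```text
clock: 5.95
position: [0.6693, -0.0859, 0.0703]
ee_rot: [0.0, 0.996, -0.086, 0.001]
contact_force: [-1.0, -2.7, -2.2]
width: -0.0
gripper_force: 1.7
```

```bash
python3 - <<'E'
from h import *
s=manip.get_state(); print(s["position"],s["contact_force"].round(1))
im=shot("scene","s5")
hp=lambda a:np.r_[np.array([.6155,-.015])+np.array([[.9852,.1712],[-.1712,.9852]])@(np.array([0,-.052])+.07*np.array([np.cos(a),np.sin(a)])),0]
for d in (-30,-20,-10,0,10): print(d,[proj("scene",hp(np.radians(d))+[0,0,z]).round(0) for z in (.04,.09)])
o=cv2.resize(im[150:230,230:320],None,fx=6,fy=6,interpolation=2); cv2.imwrite("pics/z5.png",o)
E
```

```text
[ 0.66933179 -0.08588939  0.07026121] [-1.  -2.7 -2.2]
-30 [array([285., 186.]), array([286., 172.])]
-20 [array([281., 185.]), array([282., 172.])]
-10 [array([277., 186.]), array([278., 172.])]
0 [array([274., 186.]), array([274., 172.])]
10 [array([270., 187.]), array([271., 173.])]
```

View pics/z5.png

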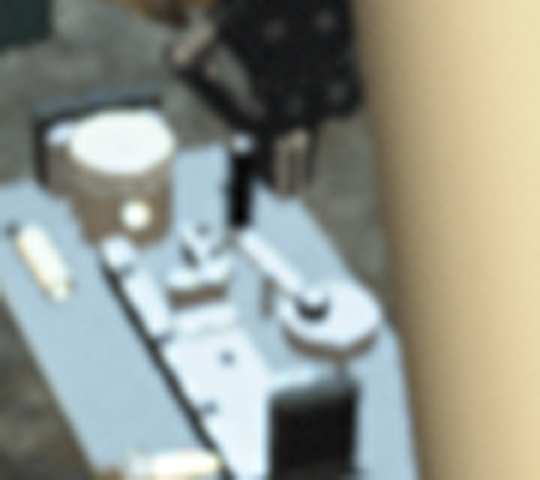

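The handle sits at about (270,173–187) px, which matches the 10° end of the swing. A small nudge will confirm the stop.

drive_tool(rows=[[[0, 0, 0], [0, 0.25, 0], 0], [[0, 0, 0], [0, 0.25, 0], 0], [[0, 0, 0], [0, 0, 0], 0]])

```text
clock: 6.38
position: [0.6682, -0.0848, 0.0705]
ee_rot: [0.003, 0.996, -0.086, -0.0]
contact_force: [-1.9, -12.3, -3.6]
width: -0.0001
gripper_force: 6.5
```

drive_tool(rows=[[[0, 0, 0], [0, -2.5, 0], 0], [[0, 0, 0], [0, -0.5, 3], 0], [[0, 0, 0], [0, 0, 5], 0], [[0, 0, 0], [-3, 1.5, 1], 0], [[0, 0, 0], [-4, 2.5, 0], 0], [[0, 0, 0], [-4, 2.5, 0], 0], [[0, 0, 0], [-4, 2.5, 0], 0], [[0, 0, 0], [-4, 2.3, 0], 0]])

```text
clock: 7.38
position: [0.478, 0.0035, 0.161]
ee_rot: [-0.001, 0.996, -0.087, 0.001]
contact_force: [0.2, -0.6, 0.3]
width: 0.0002
gripper_force: 0.0
```

drive_tool(rows=[[[0, 0, 0], [-2.1, 0.7, 0], 0], [[0, 0, 0], [0, 0, 0], 0]])

```text
clock: 7.62
position: [0.4568, 0.0101, 0.1611]
ee_rot: [-0.001, 0.996, -0.086, 0.001]
contact_force: [-0.4, 0.1, 0.3]
width: 0.0
gripper_force: 0.0
```

drive_tool(rows=[[[0, 0, 0], [0, 0.25, -4], 0], [[0, 0, 0], [0, 0, -3.5], 0], [[0, 0, 0], [0, 0, -2], 0], [[0, 0, 0], [0, 0, 0], 0]])

```text
clock: 8.12
position: [0.4584, 0.0115, 0.0642]
ee_rot: [-0.0, 0.996, -0.087, -0.001]
contact_force: [-0.5, 0.1, 0.5]
width: 0.0002
gripper_force: 0.0
```

```bash
python3 - <<'E'
from h import *
s=manip.get_state(); print(s["position"],s["contact_force"].round(1))
im=shot("scene","s6"); t=shot("top","t6")
o=np.hstack([cv2.resize(im[150:250,220:330],None,fx=4,fy=4,interpolation=2),cv2.resize(t[140:240,230:310],None,fx=4,fy=4,interpolation=2)]); cv2.imwrite("pics/z6.png",o)
E
```

```text
[0.45837203 0.01145079 0.06424498] [-0.5  0.1  0.5]
```

View pics/z6.png

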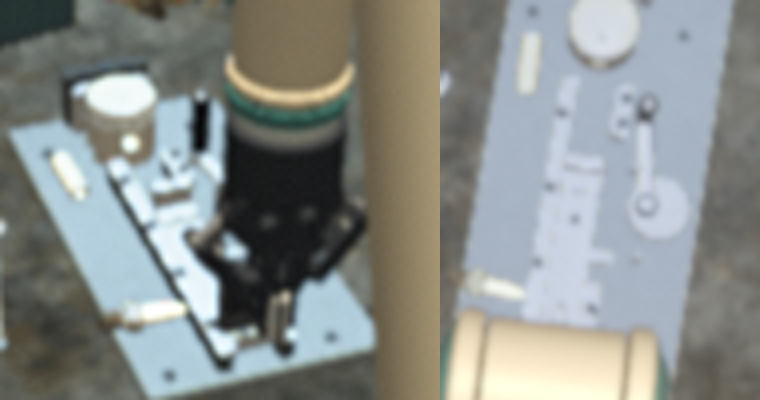

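The fingers stand behind the push plate and the lever points forward, with the handle at zoom (647,105) in the top view. Now the slide push.

drive_tool(rows=[[[0, 0, 0], [1.0, -0.17, 0], 0], [[0, 0, 0], [1.0, -0.17, 0], 0], [[0, 0, 0], [1.0, -0.17, 0], 0], [[0, 0, 0], [1.0, -0.17, 0], 0], [[0, 0, 0], [1.0, -0.17, 0], 0]])

```text
clock: 8.85
position: [0.508, 0.0031, 0.0653]
ee_rot: [0.0, 0.996, -0.086, -0.0]
contact_force: [-3.2, -0.2, 2.8]
width: 0.0004
gripper_force: 1.6
```

drive_tool(rows=[[[0, 0, 0], [1.0, -0.17, 0], 0], [[0, 0, 0], [1.0, -0.17, 0], 0], [[0, 0, 0], [1.0, -0.17, 0], 0], [[0, 0, 0], [0.6, -0.1, 0], 0], [[0, 0, 0], [0, 0, 0], 0]])

```text
clock: 9.48
position: [0.5452, -0.0029, 0.0653]
ee_rot: [-0.0, 0.996, -0.086, 0.001]
contact_force: [-0.9, -0.4, -0.5]
width: -0.0003
gripper_force: 0.0
```

drive_tool(rows=[[[0, 0, 0], [0.5, -0.09, 0], 0], [[0, 0, 0], [0.5, -0.09, 0], 0], [[0, 0, 0], [0.3, -0.05, 0], 0], [[0, 0, 0], [0.2, -0.03, 0], 0], [[0, 0, 0], [0, 0, 0], 0]])

```text
clock: 10.1
position: [0.5491, -0.0035, 0.0648]
ee_rot: [-0.001, 0.996, -0.086, -0.01]
contact_force: [-20.1, 2.2, 15.2]
width: -0.0
gripper_force: 9.8
```

drive_tool(rows=[[[0, 0, 0], [-2, 0.35, 0], 0], [[0, 0, 0], [-3, 0.5, 0], 0], [[0, 0, 0], [-3, 0.5, 0], 0], [[0, 0, 0], [0, 0, 0], 0]])

```text
clock: 10.6
position: [0.477, 0.0086, 0.0654]
ee_rot: [-0.0, 0.996, -0.086, -0.0]
contact_force: [0.4, -0.8, 0.3]
width: 0.0001
gripper_force: 0.0
```

```bash
python3 - <<'E'
from h import *
s=manip.get_state(); print(s["position"],s["contact_force"].round(1))
im=shot("scene","s7"); t=shot("top","t7")
o=np.hstack([cv2.resize(im[150:250,220:330],None,fx=4,fy=4,interpolation=2),cv2.resize(t[140:240,230:310],None,fx=4,fy=4,interpolation=2)]); cv2.imwrite("pics/z7.png",o)
E
```

```text
[0.47699299 0.0085617  0.06539954] [ 0.4 -0.8  0.3]
```

View pics/z7.png

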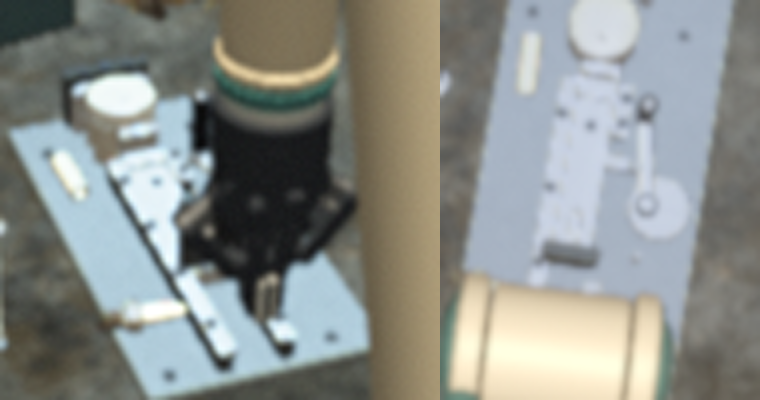

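The slide has moved about 75 mm. Its lug went from zoom (603,257) to (620,163) and the nose now sits at the piston, which is still at (604,30). So the slide is home, and I'll go to the left side of the handle.

drive_tool(rows=[[[0, 0, 0], [0, 0, 5], 0], [[0, 0, 0], [0, 0, 4.6], 0], [[0, 0, 0], [4, -0.9, 0], 0], [[0, 0, 0], [4, -0.9, 0], 0], [[0, 0, 0], [4, -0.9, 0], 0], [[0, 0, 0], [4, -0.9, 0], 0], [[0, 0, 0], [4, -0.9, 0], 0], [[0, 0, 0], [0, 0, 0], 0]])

```text
clock: 11.7
position: [0.6831, -0.0382, 0.1605]
ee_rot: [0.0, 0.996, -0.086, 0.002]
contact_force: [-0.2, -0.3, 0.4]
width: 0.0
gripper_force: 0.0
```

drive_tool(rows=[[[0, 0, 0], [-0.5, 0.2, -3], 0], [[0, 0, 0], [0, 0, -3], 0], [[0, 0, 0], [0, 0, -2], 0], [[0, 0, 0], [0, 0, -1], 0], [[0, 0, 0], [0, 0, 0], 0]])

```text
clock: 12.32
position: [0.6735, -0.0349, 0.0709]
ee_rot: [-0.0, 0.996, -0.086, -0.0]
contact_force: [1.4, -0.3, -0.4]
width: 0.0003
gripper_force: 0.0
```

```bash
python3 - <<'E'
from h import *
s=manip.get_state(); print(s["position"],s["contact_force"].round(1))
c,sn=np.cos(.172),-np.sin(.172); R=np.array([[c,-sn],[sn,c]]); o=np.array([.6155,-.015]); A=np.array([0,-.052]); prev=s["position"][:2]
print("loc",R.T@(prev-o))
for a in np.radians(np.linspace(24,-150,16)):
    p=o+R@(A+.07*np.array([np.cos(a),np.sin(a)])); print(round(np.degrees(a)),p.round(4),((p-prev)*100).round(2)); prev=p
im=shot("scene","s8"); t=shot("top","t8")
o=np.hstack([cv2.resize(im[150:250,220:330],None,fx=4,fy=4,interpolation=2),cv2.resize(t[140:240,230:310],None,fx=4,fy=4,interpolation=2)]); cv2.imwrite("pics/z8.png",o)
E
```

```text
[ 0.67347251 -0.03486509  0.07094335] [ 1.4 -0.3 -0.4]
loc [ 0.06051707 -0.00964979]
24 [ 0.6745 -0.0491] [ 0.1  -1.43]
12 [ 0.6765 -0.0631] [ 0.21 -1.4 ]
1 [ 0.6757 -0.0772] [-0.08 -1.41]
-11 [ 0.6721 -0.0909] [-0.36 -1.37]
-22 [ 0.6658 -0.1036] [-0.63 -1.27]
-34 [ 0.6571 -0.1147] [-0.87 -1.11]
-46 [ 0.6463 -0.1239] [-1.08 -0.92]
-57 [ 0.6339 -0.1307] [-1.24 -0.68]
-69 [ 0.6204 -0.1349] [-1.35 -0.42]
-80 [ 0.6063 -0.1362] [-1.41 -0.14]
-92 [ 0.5922 -0.1347] [-1.41  0.15]
-104 [ 0.5787 -0.1304] [-1.35  0.43]
-115 [ 0.5664 -0.1235] [-1.23  0.69]
-127 [ 0.5557 -0.1143] [-1.07  0.93]
-138 [ 0.5471 -0.1031] [-0.86  1.12]
-150 [ 0.5409 -0.0903] [-0.62  1.27]
```

View pics/z8.png

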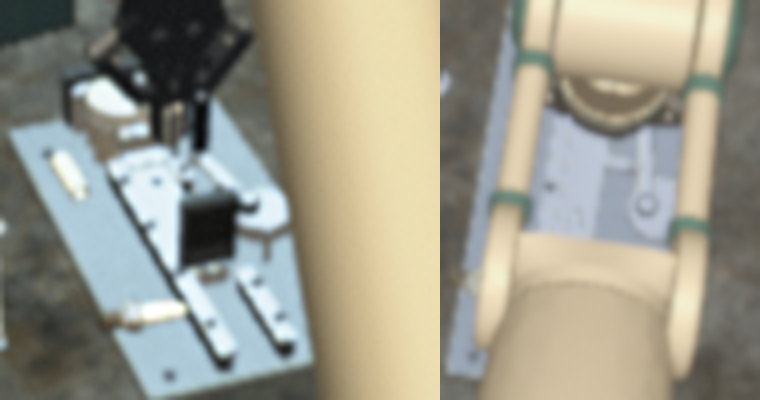

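The fingers at (170,125) stand left of the handle at (200,120), clear of the piston. I'll push the lever back.

drive_tool(rows=[[[0, 0, 0], [0.1, -1.2, 0], 0], [[0, 0, 0], [0.2, -1.4, 0], 0], [[0, 0, 0], [0, -1.4, 0], 0], [[0, 0, 0], [-0.35, -1.4, 0], 0], [[0, 0, 0], [-0.65, -1.3, 0], 0], [[0, 0, 0], [-0.9, -1.1, 0], 0], [[0, 0, 0], [-1.1, -0.9, 0], 0], [[0, 0, 0], [0, 0, 0], 0]])

```text
clock: 13.42
position: [0.6451, -0.1233, 0.0714]
ee_rot: [0.001, 0.996, -0.086, -0.001]
contact_force: [1.1, 0.0, -0.3]
width: -0.0004
gripper_force: 0.1
```

drive_tool(rows=[[[0, 0, 0], [-1.2, -0.7, 0], 0], [[0, 0, 0], [-1.35, -0.4, 0], 0], [[0, 0, 0], [-1.4, -0.15, 0], 0], [[0, 0, 0], [-1.4, 0.15, 0], 0], [[0, 0, 0], [-1.35, 0.45, 0], 0], [[0, 0, 0], [-1.2, 0.7, 0], 0], [[0, 0, 0], [-1.05, 0.9, 0], 0], [[0, 0, 0], [0, 0, 0], 0]])

```text
clock: 14.42
position: [0.5554, -0.1115, 0.0713]
ee_rot: [-0.0, 0.996, -0.086, -0.001]
contact_force: [0.8, -0.5, -0.2]
width: -0.0001
gripper_force: 0.7
```

```bash
python3 - <<'E'
from h import *
s=manip.get_state(); print(s["position"],s["contact_force"].round(1))
im=shot("scene","s9"); t=shot("top","t9")
o=np.hstack([cv2.resize(im[150:250,220:330],None,fx=4,fy=4,interpolation=2),cv2.resize(t[140:240,230:310],None,fx=4,fy=4,interpolation=2)]); cv2.imwrite("pics/z9.png",o)
E
```

```text
[ 0.55537316 -0.11151116  0.07129585] [ 0.8 -0.5 -0.2]
```

drive_tool(rows=[[[0, 0, 0], [-0.8, 0.9, 0], 0], [[0, 0, 0], [-0.7, 0.8, 0], 0], [[0, 0, 0], [-0.3, 0.5, 0], 0], [[0, 0, 0], [-0.1, 0.3, 0], 0], [[0, 0, 0], [0, 0, 0], 0]])

```text
clock: 15.15
position: [0.5373, -0.0873, 0.0711]
ee_rot: [0.0, 0.996, -0.086, -0.001]
contact_force: [-1.2, -2.7, 1.2]
width: 0.0001
gripper_force: 1.7
```

drive_tool(rows=[[[0, 0, 0], [-0.05, 0.25, 0], 0], [[0, 0, 0], [-0.05, 0.25, 0], 0], [[0, 0, 0], [0, 0, 0], 0]])

```text
clock: 15.52
position: [0.5372, -0.0863, 0.0713]
ee_rot: [0.004, 0.996, -0.085, 0.0]
contact_force: [-2.1, -12.6, -0.2]
width: 0.0
gripper_force: 7.3
```

drive_tool(rows=[[[0, 0, 0], [0, 0.3, 0], 0], [[0, 0, 0], [0, 0, 0], 0], [[0, 0, 0], [0, 0, 0], 0]])

```text
clock: 15.9
position: [0.5372, -0.0857, 0.0714]
ee_rot: [0.006, 0.996, -0.084, 0.0]
contact_force: [-3.2, -21.1, -1.1]
width: -0.0001
gripper_force: 10.7
```

Hard against the stop. I'll back off, lift clear and check numerically.

drive_tool(rows=[[[0, 0, 0], [0, -2, 0], 0], [[0, 0, 0], [0, -2, 0], 0], [[0, 0, 0], [0, 0, 5], 0], [[0, 0, 0], [0, -5, 5], 0], [[0, 0, 0], [-3, -5, 5], 0], [[0, 0, 0], [-3, -5, 0], 0], [[0, 0, 0], [-3, -5, 0], 0], [[0, 0, 0], [-3, -5, 0], 0]])

```text
clock: 16.9
position: [0.4219, -0.3556, 0.2064]
ee_rot: [-0.001, 0.996, -0.086, 0.001]
contact_force: [0.2, 0.1, 0.4]
width: 0.0002
gripper_force: 0.0
```

drive_tool(rows=[[[0, 0, 0], [-4, -5, 0], 0], [[0, 0, 0], [-4, -5, 0], 0], [[0, 0, 0], [-4, -4, 0], 0], [[0, 0, 0], [-3, -4, 0], 0], [[0, 0, 0], [0, 0, 0], 0]])

```text
clock: 17.52
position: [0.2723, -0.5348, 0.2057]
ee_rot: [0.0, 0.996, -0.088, 0.0]
contact_force: [0.2, -0.5, 0.2]
width: -0.0001
gripper_force: 0.0
```

```bash
python3 - <<'E'
from h import *
print(manip.get_state()["position"])
t0=cv2.imread("pics/top0.png"); t=shot("top","t10"); s0=cv2.imread("pics/scene0.png"); s=shot("scene","s10"); t6=cv2.imread("pics/t6.png")
c,sn=np.cos(.172),-np.sin(.172); R=np.array([[c,-sn],[sn,c]]); o=np.array([.6155,-.015])
def match(a,b,x,y,h,r):  # patch of a about (x,y) found in b, 4x upsampled
    f=lambda i:cv2.resize(i,None,fx=4,fy=4,interpolation=2)
    P=f(a[y-h:y+h,x-h:x+h]); S=f(b[y-h-r:y+h+r,x-h-r:x+h+r])
    _,v,_,l=cv2.minMaxLoc(cv2.matchTemplate(S,P,5)); return (np.array(l)/4-r),round(v,3)
for n,x,y,h,r in [("piston",271,146,7,4),("pin",252,156,6,4),("plug",243,212,6,4),("spanner",220,179,20,4),("driver",380,190,28,4),("can",105,179,10,4)]:
    print(n,match(t0,t,x,y,h,r))
# slide travel: push plate patch at start -> now; handle patch start -> now
for n,x,y,h,r,z in [("push plate",259,226,8,28,.091),("handle",285,212,4,6,.09)]:
    d,v=match(t0,t,x,y,h,r); q=[R.T@(ray("top",np.array([x,y])+k,z)[:2]-ray("top",(x,y),z)[:2]) for k in (d,)]
    print(n,d,v,"moved, fixture m",q[0].round(4))
E
```

```text
[ 0.27230919 -0.53481435  0.20565026]
piston (array([0., 0.]), 0.986)
pin (array([0., 0.]), 0.998)
plug (array([0., 0.]), 0.999)
spanner (array([0., 0.]), 0.999)
driver (array([0., 0.]), 0.999)
can (array([-0.5,  0. ]), 0.996)
push plate [  4.25 -24.25] 0.947 moved, fixture m [ 0.0724 -0.0009]
handle [-4.    0.25] 0.938 moved, fixture m [-0.0026  0.0115]
```

```bash
python3 -c "
from rig import job; print(job.sign_off())"
```

```text
the job is handed in; nothing more can be done
None
```

I pushed the slide forward until it stopped (about 72 mm measured from the images, 20 N at the stop), then pushed the lever back to its stop to lock it. The piston and other loose things measured as unmoved, and the job was handed in at about 17.6 s; no verdict came back.

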